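# Leak-check the dryer's sample chamber: keys, then snap cap held home

## Robot

A 6-joint arm with a two-finger parallel gripper is mounted at the origin on the work surface. World frame = base frame: x ahead of the robot, y to its left, z up, the work surface at z = 0. Lengths are in m, angles in degrees, forces in N, time in s.
With the tool pointing down it reaches from about 0.3 to 0.75 m from the base axis. Payload 8.5 kg.
Tool frame: the origin (TCP) lies on the centre line of the jaws, within the pads' length; the fingertips stand 19 mm ahead of it and the grasp point (between the pads) is the TCP; z points along the fingers, x is the direction in which the jaws open and shut, and the axes are right-handed (so a half turn about z gives the same grasp; the last joint's range is limited). The gripper opens to 85 mm and grips with 20 to 120 N. Pads are 22 mm wide; open, the fingers measure 114 mm over their backs; the gripper's body (76 mm by 85 mm) begins 54 mm behind the grasp point. The pads swing forward as they close: fully open they stand 13 mm farther back than shut.
Start: joints at [-12.336, 21.807, 74.336, -0, 83.858, -12.336], TCP at [0.55, 0, 0.25] pointing down, gripper open.
Joint ranges: [-178.18, 178.18], [-50.72, 133.34], [12.68, 142.11], [-81.47, 261.47], [9.98, 163.14], [-165.26, 165.26]. Speed limits (degrees/s): [136.94, 136.94, 180, 180, 180, 180].

## Interface

Orientations are given as a 3x3 rotation matrix whose columns are the frame's x, y, z axes.
In Python, from rig import env, cams, order gives the robot as it stands.
- The arm moves only by the tool step_arm, never from a script. Its argument "steps" is a list of rows, each an object with "xyz": the shift along the tool's x, y, z normalised to -1 to 1, where 1 is 0.04 m, a list of three; "turn": the turn, a rotation vector about the tool's x, y, z normalised to -1 to 1, where 1 is 0.08 rad, a list of three; "gripper": the gripper command: -1 is shut, 1 is fully open, values between are in proportion. A call has 1 to 20 rows; each row shifts and turns the commanded pose from where the row before left it, along the tool's axes as they then stand; what a row does not reach is not made up. A row lasts 1/12 s, in which the tool goes at most 41.7 mm and 7.16 degrees, less where a joint would pass 70% of its speed; a pose out of reach is approached as far as the arm can. A call with a number of a shift or a turn outside -1 to 1 is refused whole. A call with a gripper value outside its range is refused whole. The fingers move at their own pace and stop on an object; "squeeze" is the grip in N (left out, the last holds). Time passes only in rows, so rows that do not move let the fingers close. It gives the time, the measured TCP pose, the force and the opening at its end, in the units of the state.
- env.observe(): the state, without advancing time (a new reading comes with each control period).
- cams.get_image(name): name is "scene" or "side" or "wrist"; returns (picture, depth): 400x640x3 uint8, red, green, blue; 400x640 float32, m along the optical axis (not along the pixel's ray), 0 where there is no reading.
- cams.camera_info(name): a dict with "fx", "fy", "cx", "cy" (pixels), "k1" (the pictures are not rectified: a ray, as slopes to the right and down, at radius r is drawn at 1 + k1 r^2 times it, then the intrinsics apply), "extrinsics" (4x4, takes a point from camera to world coordinates). Camera axes: x right, y down, z forward; pixel columns grow to the right and rows downward; lengths in m; the calibration is good to about 2 mm. A picture is of the moment at which its call begins: read the wrist's pose just before it. camera_info takes no time and is no camera call; for the wrist camera it gives the pose at the moment of the call.
- order.close_job(): hands the job in, once; it reports no verdict.
The state is a dict: "time_s": time; "q": joint angles; "qvel": joint speeds; "joint_efforts": joint torques, N m; "position": TCP position; "tool_rot": TCP orientation; "ft_force": force on the tool from outside, world axes, zero at the start; "wrist_torque": the same for the moment, N m; "grip_width": finger opening in m.
Only numpy, scipy, OpenCV 4.12 (cv2) and the standard library are available. Lean on these libraries where they do the work, as an engineer would, in place of code of your own. Each camera call takes 0.05 s, during which the arm holds its last target. There are 200 camera calls.

## Task

Start the leak check on the keypad by pressing its three keys down one at a time, letting each come up again: first the square key, then the long bar-shaped key, then the small round key. Then take the black snap cap by its knob and press it onto the stud on top of the steel sample chamber until it clicks, and go on pressing so that it sits fully home on its seat. Finish while still holding the cap and pressing it down firmly, and leave everything else on the table where it is.

Things in the scene. Friction and masses are not known exactly. Their poses are not given: they have to be found in the camera images.
- cap: black snap cap, about 60 g, standing upright on the table; origin at the centre of its underside, z up along its axis; round, so yaw does not matter. Skirt 40 mm diameter, 24 mm high, then a shoulder disc 48 mm diameter, top 29 mm above the origin, then the knob. Hollow from below: a lip with a 26 mm hole over the lowest 3 mm, above it a 34 mm bore up to 24 mm
- cap_knob (a point): middle of the cap's knob, 44 mm above the cap's origin. The knob is a cylinder 25 mm diameter from 29 to 58 mm above the origin: grip it from above; the fingertips may rest on the shoulder disc
- port: steel sample chamber, a fixed drum 100 mm diameter, 45 mm high; origin at the centre of its underside. On top a round seat 54 mm diameter, 50 mm above the table, and on it the upright stud, 23 mm diameter for 14 mm, then tapering to 14 mm at its top, 22 mm above the seat
- port_balls (a point): on the stud's axis, 8 mm above the seat, level with four sprung balls that stick out 4 mm from the stud's side. The cap's lip must pass them: it meets them with the cap's underside 12 mm above the seat, the force peaks at 8 to 14 N about 10 mm above, drops at the click, and below 6 mm the balls draw the cap down with up to 12 N; push on until the seat stops it
- seat: the round dark steel seat on the chamber around the foot of the stud, 54 mm diameter, 5 mm thick; fixed; origin at the centre of its underside, 45 mm above the table
- port_seat (a point): centre of the seat's top face at the foot of the stud, 50 mm above the table; z up along the stud. The cap is home when its origin is at this point
- keypad: fixed white keypad slab, 100 mm (x) by 210 mm (y) by 30 mm high; origin at the centre of its underside; carries the three keys on 8 mm bases
- square_key_top (a point): centre of the top face of the square key, 32 x 32 mm, black; 47 mm above the table when up. The keys stand in a row along the keypad's y axis, 60 mm apart, in an order that varies
- bar_key_top (a point): centre of the top face of the bar-shaped key, 38 mm (along the keypad's x) by 14 mm, black; 47 mm above the table when up. The keys stand in a row along the keypad's y axis, 60 mm apart, in an order that varies
- round_key_top (a point): centre of the top face of the round key, 24 mm diameter, black; 47 mm above the table when up. The keys stand in a row along the keypad's y axis, 60 mm apart, in an order that varies
- square_key (a joint): travel of the square key in m: 0 up, 0.006 fully down (counts as pressed beyond 0.004); springs back; about 1.5 N to start, 5 N at the bottom
- bar_key (a joint): travel of the bar-shaped key in m: 0 up, 0.006 fully down (counts as pressed beyond 0.004); springs back; about 1.5 N to start, 5 N at the bottom
- round_key (a joint): travel of the round key in m: 0 up, 0.006 fully down (counts as pressed beyond 0.004); springs back; about 1.5 N to start, 5 N at the bottom
- dust_cap: bystander: plain black disc, 32 mm diameter, 14 mm high, lying near the chamber; origin at the centre of its underside
- jar: bystander: closed glass jar, 56 mm diameter, 75 mm high, beyond the keypad; origin at the centre of its underside
- sieve: bystander: steel ring, 84 mm outer diameter, 30 mm high, on the robot's side of the cap; origin at the centre of its underside
- scoop: bystander: long steel spoon lying across the far side; origin on its underside
- brush: bystander: brush with wooden handle lying to the left of the keypad; origin on its underside
- jar2: bystander: amber jar, 70 mm diameter, 100 mm high, at the back; origin at the centre of its underside
Not all that is in view belongs to the job. Several things have the shape of the cap; the one meant has the colours described above.

How it is judged (in metres and radians):
On the way, in this order (a step that is already met when the one before it is completed fails the run):
1. the square key is pressed, the other two up (value of joint square_key above 0.004 m and value of joint each of bar_key, round_key below 0.0015 m), for 0.1 s.
2. the bar-shaped key is pressed, the other two up (value of joint bar_key above 0.004 m and value of joint each of square_key, round_key below 0.0015 m), for 0.1 s.
3. the round key is pressed, the other two up (value of joint round_key above 0.004 m and value of joint each of square_key, bar_key below 0.0015 m), for 0.1 s.
4. the cap is lifted off the table, carried by the gripper, all keys up (height (world z) of cap above 0.02 m and contact force between the fingers and cap above 0.5 N and value of joint each of square_key, bar_key, round_key below 0.0015 m), for 0.2 s.
5. the cap has clicked home on the stud (z of cap in the frame of port_seat below 0.002 m and horizontal distance between cap and port_seat below 0.003 m and angle between cap's own z axis and vertical below 0.07 rad), for 0.2 s.
At the end, for the whole second after the job is handed in: the cap sits on the seat (underside within 2 mm of it, within 3 mm of the stud's axis, upright within 4 degrees), the fingers touch it with more than 2 N and it is pressed on the seat with more than 4 N; all keys are up (all of step 5 and value of joint each of square_key, bar_key, round_key below 0.0015 m and contact force between the fingers and cap above 2 N and contact force between cap and seat above 4 N); the arm keeps its last pose, push and grip.
It fails at once if two keys are down at once (value of joint each of square_key, bar_key above 0.004 m or value of joint each of bar_key, round_key above 0.004 m or value of joint each of square_key, round_key above 0.004 m).
It fails at once if a bystander is moved more than 30 mm (distance of any of dust_cap, jar, sieve, scoop, brush, jar2 from where it was at the start of the episode above 0.03 m).
It also fails if it takes over 72 s, if anything falls off the work surface, if the arm or the gripper's body presses on something with over 40 N, if the wrist force passes 120 N, or if a joint passes its speed limit or range.

## Working session

There is one attempt and no reset: what is moved stays moved. The work goes in short steps, Python scripts to look and compute and a tool call to move; the robot and the scene stay as the last step left them, time stands still between calls to the robot, and variables do not carry over. Pictures are saved under pics/ and viewed, about 8 in all and at most 12, crops included, and the job is handed in when it is done.

Besides the shell and the picture viewer there is one more tool, called after "Call:" in YAML: its name, and indented under it one key for each argument. step_arm: Moves the arm, as the interface text tells. Scaled input: -1 to 1 covers 0.04 m each way for a shift and 0.08 rad each way for a turn. Its arguments: {"type":"object","properties":{"steps":{"type":"array"},"squeeze":{"type":"number"}},"required":["steps"]}

```bash
mkdir -p pics; ls
cat > h.py <<'E'
import numpy as np, cv2
from rig import env, cams, order
def snap(n,tag):
    info=cams.camera_info(n); im,d=cams.get_image(n)
    cv2.imwrite(f'pics/{tag}.png',im[:,:,::-1]); np.savez(f'pics/{tag}.npz',im=im,d=d,E=info['extrinsics'],K=[info[k] for k in('fx','fy','cx','cy','k1')])
    return im,d,info
def ray(z,u,v):
    fx,fy,cx,cy,k=z['K']; p=cv2.undistortPoints(np.float64([[[u,v]]]),np.array([[fx,0,cx],[0,fy,cy],[0,0,1]]),np.array([k,0,0,0.]))[0,0]
    return np.array([p[0],p[1],1.])
def pt(z,u,v,h=None):
    r=ray(z,u,v);E=z['E']
    if h is None: c=r*z['d'][int(round(v)),int(round(u))]; return E[:3,:3]@c+E[:3,3]
    w=E[:3,:3]@r; return E[:3,3]+w*(h-E[2,3])/w[2]
def cloud(z):
    fx,fy,cx,cy,k=z['K'];v,u=np.mgrid[0:400,0:640]
    p=cv2.undistortPoints(np.stack([u,v],-1).reshape(-1,1,2).astype(float),np.array([[fx,0,cx],[0,fy,cy],[0,0,1]]),np.array([k,0,0,0.])).reshape(400,640,2)
    c=np.dstack([p,np.ones((400,640))])*z['d'][...,None]
    return c@z['E'][:3,:3].T+z['E'][:3,3]
E
python3 - <<'E'
from h import *
for n in('scene','side','wrist'):
    im,d,i=snap(n,n+'0'); print(n,np.round(i['extrinsics'],3).tolist(),i['fx'],i['k1'])
a=cv2.imread('pics/scene0.png');print(env.observe())
E
```

```text
pics
scene [[0.687, 0.543, -0.483, 1.13], [0.726, -0.522, 0.446, -0.418], [-0.01, -0.658, -0.753, 0.933], [0.0, 0.0, 0.0, 1.0]] 467.25983057542544 -0.019042836207637404
side [[-0.965, -0.136, 0.224, 0.332], [-0.261, 0.56, -0.787, 0.93], [-0.019, -0.817, -0.576, 0.682], [0.0, 0.0, 0.0, 1.0]] 434.4794321931133 0.0066689636509638375
wrist [[1.0, 0.0, -0.002, 0.55], [-0.0, -0.964, -0.267, 0.068], [-0.002, 0.267, -0.964, 0.374], [0.0, 0.0, 0.0, 1.0]] 355.06788309898053 -0.009428487637619623
{'time_s': 0.15, 'q': array([-1.23362893e+01,  2.18350622e+01,  7.43713974e+01, -1.05701780e-03,
        8.38575763e+01, -1.23355847e+01]), 'qvel': array([ 0.05070203, -0.06268694, -0.10628053,  0.13700063,  0.08580999,
       -0.07316926]), 'joint_efforts': array([ 1.94521621e-03, -4.48624384e+01, -2.31344014e+01, -1.86937300e-04,
        3.77541786e-03, -1.65174959e-05]), 'position': array([5.49809898e-01, 2.98858371e-05, 2.49845946e-01]), 'tool_rot': array([[ 9.99999400e-01, -1.04342877e-05, -1.09574986e-03],
       [-1.01922828e-05, -9.99999976e-01,  2.20863153e-04],
       [-1.09575214e-03, -2.20851852e-04, -9.99999375e-01]]), 'ft_force': array([ 0.9727702 ,  0.15619605, -0.10814421]), 'wrist_torque': array([-0.03758897,  0.02239333,  0.04334623]), 'grip_width': 0.08565398678738599}
```

View pics/scene0.png

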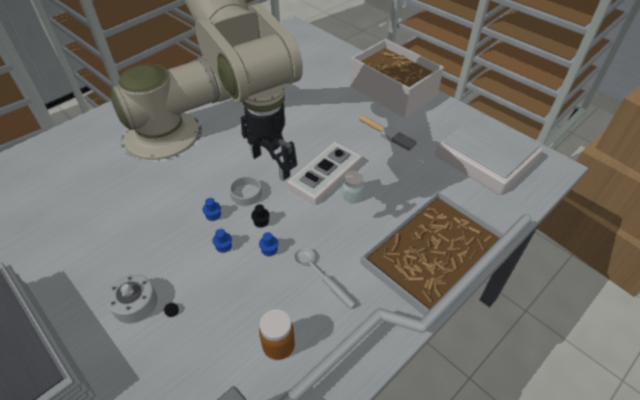

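View pics/wrist0.png

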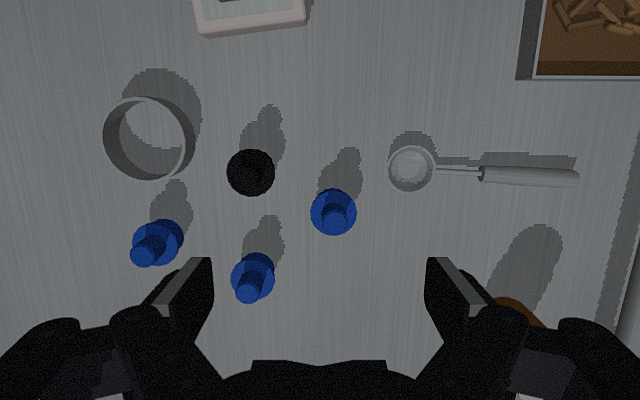

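The scene view shows the black cap at (260,215), three blue decoys around it, the chamber at (130,295), and the keypad with keys at about (311,179), (326,165) and (340,153). The wrist view shows the cap's top at (250,172). Next I measure them.

Run:
```python
from h import *
s=cv2.imread('pics/scene0.png');d=cv2.imread('pics/side0.png')
a=cv2.resize(s[130:210,270:380],(440,320),interpolation=cv2.INTER_CUBIC);b=cv2.resize(s[260:330,90:190],(360,252),interpolation=cv2.INTER_CUBIC)
o=np.zeros((600,800,3),np.uint8);o[:320,:440]=a;o[:252,440:]=b;o[320:600,:448]=cv2.resize(d,(448,280));cv2.imwrite('pics/m1.png',o)
for n in('scene0','side0'):
    z=dict(np.load(f'pics/{n}.npz'));P=cloud(z);g=z['im'].astype(int);mx=g.max(2)
    X,Y,Z=P[...,0],P[...,1],P[...,2];ok=z['d']>0
    for lab,m in (('black',ok&(mx<45)&(Z>0.006)&(Z<0.08)&(X>.3)&(X<.9)&(abs(Y)<.5)),('white',ok&(g.min(2)>120)&(Z>0.025)&(Z<0.035)&(X>.35)&(X<.8)&(abs(Y)<.4)),('metal45',ok&(Z>0.04)&(Z<0.048)&(X>.3)&(X<.9)&(Y<-.1)&(Y>-.5)),('stud',ok&(Z>0.066)&(Z<0.076)&(X>.3)&(X<.9)&(Y<-.1)&(Y>-.5))):
        nl,L,st,c=cv2.connectedComponentsWithStats(m.astype(np.uint8))
        for i in range(1,nl):
            if st[i,4]>12:
                q=P[L==i];print(n,lab,c[i].round(),st[i,4],np.median(q,0).round(4),q.min(0).round(3),q.max(0).round(3))
```

```text
scene0 black [339. 153.] 33 [0.4763 0.2928 0.0463] [0.465 0.284 0.038] [0.484 0.303 0.05 ]
scene0 black [325. 165.] 89 [0.4824 0.234  0.0457] [0.466 0.219 0.039] [0.497 0.249 0.05 ]
scene0 black [311. 177.] 51 [0.4891 0.175  0.0446] [0.473 0.169 0.037] [0.506 0.183 0.05 ]
scene0 black [260. 216.] 254 [ 0.4935 -0.0052  0.0283] [ 0.464 -0.022  0.006] [0.509 0.022 0.059]
scene0 black [171. 309.] 128 [ 0.5475 -0.3053  0.0115] [ 0.532 -0.318  0.006] [ 0.562 -0.292  0.016]
scene0 white [324. 171.] 1182 [0.4954 0.2204 0.0284] [0.42  0.126 0.025] [0.542 0.346 0.035]
scene0 white [255. 181.] 33 [0.3792 0.0674 0.028 ] [0.35  0.052 0.025] [0.414 0.074 0.034]
scene0 white [232. 194.] 14 [ 0.3777 -0.0073  0.0281] [ 0.363 -0.009  0.026] [ 0.389 -0.002  0.03 ]
scene0 white [346. 194.] 20 [0.588  0.2076 0.0303] [0.574 0.205 0.025] [0.597 0.211 0.035]
scene0 white [250. 196.] 15 [0.4194 0.0185 0.0287] [0.414 0.005 0.027] [0.423 0.044 0.031]
scene0 white [446. 197.] 34 [0.7786 0.3884 0.0279] [0.747 0.386 0.025] [0.799 0.393 0.032]
scene0 white [420. 207.] 36 [0.7488 0.3106 0.0285] [0.747 0.253 0.026] 
[... 1363 characters left out ...]

side0 metal45 [272. 126.] 69 [ 0.8341 -0.322   0.044 ] [ 0.807 -0.457  0.04 ] [ 0.87  -0.247  0.048]
side0 metal45 [382. 137.] 242 [ 0.4605 -0.3344  0.0443] [ 0.419 -0.405  0.04 ] [ 0.516 -0.301  0.048]
side0 metal45 [278. 153.] 48 [ 0.7553 -0.1549  0.0436] [ 0.731 -0.186  0.04 ] [ 0.792 -0.146  0.048]
side0 metal45 [365. 173.] 25 [ 0.4801 -0.1054  0.0448] [ 0.467 -0.115  0.041] [ 0.491 -0.1    0.048]
side0 stud [273. 117.] 113 [ 0.8261 -0.3227  0.07  ] [ 0.802 -0.471  0.066] [ 0.899 -0.314  0.076]
side0 stud [383. 128.] 16 [ 0.4672 -0.3516  0.0697] [ 0.459 -0.366  0.066] [ 0.476 -0.345  0.072]
side0 stud [277. 145.] 86 [ 0.7546 -0.1584  0.0711] [ 0.731 -0.2    0.066] [ 0.797 -0.147  0.076]
```

View pics/m1.png

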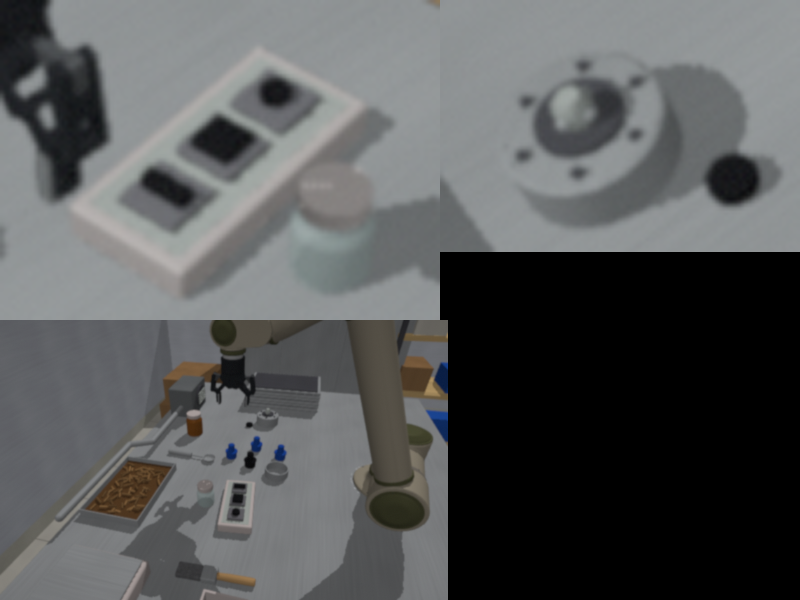

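Reading the crop: along +y the keys run bar (y≈0.179), square (0.239), round (0.298). The stud is at about (0.470,-0.354) and the cap at about (0.485,0.004). The heights fit the text, about 47 mm for the keys and 70 mm for the stud top. I shut the gripper and go above the square key.

Call:
step_arm:
  steps:
    - {"xyz": [-0.25,-0.85,0.3],"turn": [0,0,0],"gripper": -1}
    - {"xyz": [-0.25,-0.85,0.3],"turn": [0,0,0],"gripper": -1}
    - {"xyz": [-0.25,-0.85,0.3],"turn": [0,0,0],"gripper": -1}
    - {"xyz": [-0.25,-0.85,0.6],"turn": [0,0,0],"gripper": -1}
    - {"xyz": [-0.25,-0.85,0.6],"turn": [0,0,0],"gripper": -1}
    - {"xyz": [-0.25,-0.85,0.6],"turn": [0,0,0],"gripper": -1}
    - {"xyz": [-0.25,-0.85,0.6],"turn": [0,0,0],"gripper": -1}
    - {"xyz": [0,0,0.2],"turn": [0,0,0],"gripper": -1}
    - {"xyz": [0,0,0],"turn": [0,0,0],"gripper": -1}
    - {"xyz": [0,0,0],"turn": [0,0,0],"gripper": -1}
  squeeze: 40

```text
time_s: 0.98
position: [0.4812, 0.2342, 0.1129]
tool_rot: [[1.0, 0.0, -0.0], [0.0, -1.0, -0.0], [-0.0, 0.0, -1.0]]
ft_force: [-0.2, -0.6, 0.7]
grip_width: 0.0002
```

Call:
step_arm:
  steps:
    - {"xyz": [0,-0.12,0.35],"turn": [0,0,0],"gripper": -1}
    - {"xyz": [0,0,0.35],"turn": [0,0,0],"gripper": -1}
    - {"xyz": [0,0,0.1],"turn": [0,0,0],"gripper": -1}
    - {"xyz": [0,0,0.1],"turn": [0,0,0],"gripper": -1}
    - {"xyz": [0,0,0],"turn": [0,0,0],"gripper": -1}
    - {"xyz": [0,0,0],"turn": [0,0,0],"gripper": -1}

```text
time_s: 1.48
position: [0.4816, 0.2388, 0.0776]
tool_rot: [[1.0, -0.001, 0.001], [-0.001, -1.0, 0.0], [0.001, -0.0, -1.0]]
ft_force: [0.6, -1.1, 0.1]
grip_width: 0.0003
```

Call:
step_arm:
  steps:
    - {"xyz": [0,0,0.2],"turn": [0,0,0],"gripper": -1}
    - {"xyz": [0,0,0.1],"turn": [0,0,0],"gripper": -1}
    - {"xyz": [0,0,0.05],"turn": [0,0,0],"gripper": -1}
    - {"xyz": [0,0,0.05],"turn": [0,0,0],"gripper": -1}
    - {"xyz": [0,0,0],"turn": [0,0,0],"gripper": -1}
    - {"xyz": [0,0,0],"turn": [0,0,0],"gripper": -1}

```text
time_s: 1.98
position: [0.4814, 0.2391, 0.0612]
tool_rot: [[1.0, 0.0, 0.001], [0.0, -1.0, -0.0], [0.001, 0.0, -1.0]]
ft_force: [1.1, -1.3, 4.8]
grip_width: -0.0
```

Call:
step_arm:
  steps:
    - {"xyz": [0,0,0.03],"turn": [0,0,0],"gripper": -1}
    - {"xyz": [0,0,0],"turn": [0,0,0],"gripper": -1}
    - {"xyz": [0,0,0],"turn": [0,0,0],"gripper": -1}

```text
time_s: 2.23
position: [0.4815, 0.2391, 0.0609]
tool_rot: [[1.0, 0.0, 0.002], [0.0, -1.0, 0.0], [0.002, -0.0, -1.0]]
ft_force: [-1.6, -2.5, 13.8]
grip_width: 0.0
```

Run:
```python
from h import *
print(env.observe()['ft_force'],env.observe()['position'])
```

```text
[-1.57209016 -2.49914816 13.80066608] [0.48148671 0.23914218 0.06090483]
```

The square key bottomed out (13.8 N). Next, the bar key.

Call:
step_arm:
  steps:
    - {"xyz": [0,0,-0.5],"turn": [0,0,0],"gripper": -1}
    - {"xyz": [0,0,-0.1],"turn": [0,0,0],"gripper": -1}
    - {"xyz": [0.08,0.75,0],"turn": [0,0,0],"gripper": -1}
    - {"xyz": [0.07,0.75,0],"turn": [0,0,0],"gripper": -1}
    - {"xyz": [0,0,0],"turn": [0,0,0],"gripper": -1}
    - {"xyz": [0,0,0.3],"turn": [0,0,0],"gripper": -1}
    - {"xyz": [0,0,0.15],"turn": [0,0,0],"gripper": -1}
    - {"xyz": [0,0,0.1],"turn": [0,0,0],"gripper": -1}
    - {"xyz": [0,0,0.05],"turn": [0,0,0],"gripper": -1}
    - {"xyz": [0,0,0],"turn": [0,0,0],"gripper": -1}
    - {"xyz": [0,0,0],"turn": [0,0,0],"gripper": -1}
    - {"xyz": [0,0,0],"turn": [0,0,0],"gripper": -1}

```text
time_s: 3.23
position: [0.4869, 0.1791, 0.0608]
tool_rot: [[1.0, 0.001, 0.0], [0.001, -1.0, -0.001], [0.0, 0.001, -1.0]]
ft_force: [-4.3, -6.4, 17.2]
grip_width: -0.0004
```

Call:
step_arm:
  steps:
    - {"xyz": [0,0,-0.5],"turn": [0,0,0],"gripper": -1}
    - {"xyz": [0,0,-0.1],"turn": [0,0,0],"gripper": -1}
    - {"xyz": [-0.12,-1,0],"turn": [0,0,0],"gripper": -1}
    - {"xyz": [-0.12,-1,0],"turn": [0,0,0],"gripper": -1}
    - {"xyz": [-0.11,-0.97,0],"turn": [0,0,0],"gripper": -1}
    - {"xyz": [0,0,0],"turn": [0,0,0],"gripper": -1}
    - {"xyz": [0,0,0.3],"turn": [0,0,0],"gripper": -1}
    - {"xyz": [0,0,0.15],"turn": [0,0,0],"gripper": -1}
    - {"xyz": [0,0,0.1],"turn": [0,0,0],"gripper": -1}
    - {"xyz": [0,0,0.05],"turn": [0,0,0],"gripper": -1}
    - {"xyz": [0,0,0],"turn": [0,0,0],"gripper": -1}
    - {"xyz": [0,0,0],"turn": [0,0,0],"gripper": -1}
    - {"xyz": [0,0,0],"turn": [0,0,0],"gripper": -1}

```text
time_s: 4.32
position: [0.4726, 0.2983, 0.0609]
tool_rot: [[1.0, -0.001, -0.0], [-0.001, -1.0, 0.002], [-0.0, -0.002, -1.0]]
ft_force: [-7.4, 2.9, 14.4]
grip_width: 0.0001
```

All three keys bottomed. Now up and over to look down on the cap.

Call:
step_arm:
  steps:
    - {"xyz": [0,0,-0.7],"turn": [0,0,0],"gripper": -1}
    - {"xyz": [0,0,-0.7],"turn": [0,0,0],"gripper": -1}
    - {"xyz": [0.06,0.92,-0.5],"turn": [0,0,0],"gripper": 0.1}
    - {"xyz": [0.05,0.92,-0.5],"turn": [0,0,0],"gripper": 0.1}
    - {"xyz": [0.05,0.92,-0.5],"turn": [0,0,0],"gripper": 0.1}
    - {"xyz": [0.05,0.92,-0.5],"turn": [0,0,0],"gripper": 0.1}
    - {"xyz": [0.05,0.92,-0.1],"turn": [0,0,0],"gripper": 0.1}
    - {"xyz": [0.05,0.92,0],"turn": [0,0,0],"gripper": 0.1}
    - {"xyz": [0.05,0.92,0],"turn": [0,0,0],"gripper": 0.1}
    - {"xyz": [0,0,0],"turn": [0,0,0],"gripper": 0.1}
    - {"xyz": [0,0,0],"turn": [0,0,0],"gripper": 0.1}
    - {"xyz": [0,0,0],"turn": [0,0,0],"gripper": 0.1}

```text
time_s: 5.32
position: [0.4872, 0.0413, 0.1989]
tool_rot: [[1.0, -0.001, -0.001], [-0.001, -1.0, 0.0], [-0.001, -0.0, -1.0]]
ft_force: [-0.7, 0.5, 0.4]
grip_width: 0.0469
```

Run:
```python
from h import *
print(env.observe()['grip_width']);snap('wrist','w1')
z=dict(np.load('pics/w1.npz'));P=cloud(z);g=z['im'].astype(int);Z=P[...,2]
for lo,hi in((.0,.02),(.026,.032),(.053,.062)):
    m=(z['d']>0)&(Z>lo)&(Z<hi)&(g.max(2)<60)
    nl,L,st,c=cv2.connectedComponentsWithStats(m.astype(np.uint8))
    for i in range(1,nl):
        if st[i,4]>60: q=P[L==i];print(lo,c[i].round(),st[i],q.mean(0).round(4),q.min(0).round(4),q.max(0).round(4))
```

```text
0.04691101213911924
0.0 [628.  64.] [ 608    0   32  126 1426] [0.7453 0.1398 0.009 ] [0.7434 0.0905 0.    ] [0.7475 0.191  0.02  ]
0.0 [159. 182.] [153 163  16  36 169] [0.3431 0.0409 0.0104] [0.3403 0.0245 0.001 ] [0.3501 0.0568 0.0198]
0.0 [314. 203.] [295 200  35  10  96] [0.4826 0.0195 0.0059] [4.651e-01 1.340e-02 1.000e-04] [0.4971 0.022  0.0147]
0.0 [298. 318.] [292 311  14  16  82] [ 0.4662 -0.0997  0.0094] [ 4.597e-01 -1.076e-01  2.000e-04] [ 0.4733 -0.0955  0.0186]
0.0 [596. 362.] [584 356  23  14  77] [ 0.7782 -0.1531  0.0113] [ 0.7709 -0.1614  0.0017] [ 0.7917 -0.1497  0.0199]
0.026 [313. 223.] [ 286  204   54   50 1241] [0.4824 0.0076 0.0294] [ 0.4585 -0.0204  0.026 ] [0.5052 0.0255 0.0319]
0.053 [312. 241.] [297 226  31  30 722] [0.4821 0.0027 0.0579] [ 0.4698 -0.0096  0.0531] [0.494  0.0138 0.0602]
```

View pics/w1.png

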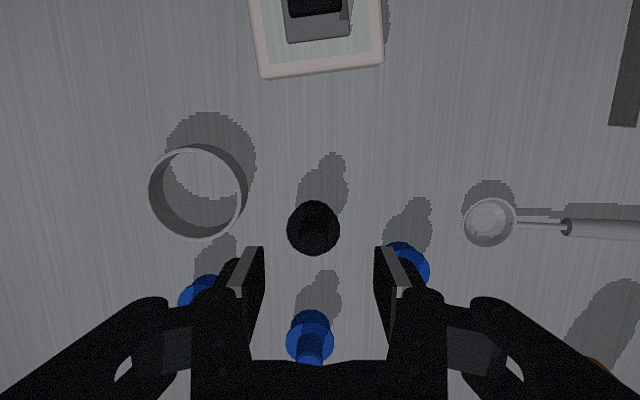

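The cap's top is at px (312,241): (0.482, 0.0025), knob top 58 mm, as in the text. Blue decoys are clear of the jaws. Descending to grasp.

Call:
step_arm:
  steps:
    - {"xyz": [-0.13,0.97,0.3],"turn": [0,0,0],"gripper": 0.1}
    - {"xyz": [0,0,0.8],"turn": [0,0,0],"gripper": 0.1}
    - {"xyz": [0,0,0.8],"turn": [0,0,0],"gripper": 0.1}
    - {"xyz": [0,0,0.8],"turn": [0,0,0],"gripper": 0.1}
    - {"xyz": [0,0,0.5],"turn": [0,0,0],"gripper": 0.1}
    - {"xyz": [0,0,0.35],"turn": [0,0,0],"gripper": 0.1}
    - {"xyz": [0,0,0.15],"turn": [0,0,0],"gripper": 0.1}
    - {"xyz": [0,0,0],"turn": [0,0,0],"gripper": 0.1}
    - {"xyz": [0,0,0],"turn": [0,0,0],"gripper": 0.1}
    - {"xyz": [0,0,0],"turn": [0,0,0],"gripper": 0.1}
  squeeze: 60

```text
time_s: 6.2
position: [0.4827, 0.0028, 0.0521]
tool_rot: [[1.0, 0.001, 0.002], [0.001, -1.0, -0.0], [0.002, 0.0, -1.0]]
ft_force: [-0.1, -0.3, 0.2]
grip_width: 0.0469
```

Call:
step_arm:
  steps:
    - {"xyz": [0,0,0.05],"turn": [0,0,0],"gripper": -0.2}
    - {"xyz": [0,0,0],"turn": [0,0,0],"gripper": -0.6}
    - {"xyz": [0,0,0],"turn": [0,0,0],"gripper": -1}
    - {"xyz": [0,0,0],"turn": [0,0,0],"gripper": -1}
    - {"xyz": [0,0,0],"turn": [0,0,0],"gripper": -1}
    - {"xyz": [0,0,0],"turn": [0,0,0],"gripper": -1}

```text
time_s: 6.7
position: [0.4824, 0.0025, 0.0498]
tool_rot: [[1.0, -0.0, 0.001], [-0.0, -1.0, -0.0], [0.001, 0.0, -1.0]]
ft_force: [-1.4, 1.3, 5.7]
grip_width: 0.0237
```

Call:
step_arm:
  steps:
    - {"xyz": [0,0,-0.5],"turn": [0,0,0],"gripper": -1}
    - {"xyz": [0,0,-0.8],"turn": [0,0,0],"gripper": -1}
    - {"xyz": [0,0,-0.8],"turn": [0,0,0],"gripper": -1}
    - {"xyz": [0,0,-0.8],"turn": [0,0,0],"gripper": -1}
    - {"xyz": [0,0.3,-0.6],"turn": [0,0,0],"gripper": -1}
    - {"xyz": [-0.04,0.8,0],"turn": [0,0,0],"gripper": -1}
    - {"xyz": [-0.04,0.8,0],"turn": [0,0,0],"gripper": -1}
    - {"xyz": [-0.04,0.8,0],"turn": [0,0,0],"gripper": -1}
    - {"xyz": [-0.04,0.8,0],"turn": [0,0,0],"gripper": -1}
    - {"xyz": [-0.04,0.8,0],"turn": [0,0,0],"gripper": -1}
    - {"xyz": [-0.04,0.8,0],"turn": [0,0,0],"gripper": -1}
    - {"xyz": [-0.04,0.8,0],"turn": [0,0,0],"gripper": -1}
    - {"xyz": [-0.02,0.8,0],"turn": [0,0,0],"gripper": -1}
    - {"xyz": [0,0.8,0],"turn": [0,0,0],"gripper": -1}
    - {"xyz": [0,0.4,0],"turn": [0,0,0],"gripper": -1}
    - {"xyz": [0,0,0],"turn": [0,0,0],"gripper": -1}
    - {"xyz": [0,0,0],"turn": [0,0,0],"gripper": -1}
    - {"xyz": [0,0,0],"turn": [0,0,0],"gripper": -1}

```text
time_s: 8.2
position: [0.4702, -0.3122, 0.189]
tool_rot: [[1.0, 0.001, -0.0], [0.001, -1.0, 0.001], [-0.0, -0.001, -1.0]]
ft_force: [0.3, 1.0, -1.3]
grip_width: 0.0232
```

Run:
```python
from h import *
print(env.observe()['position'],env.observe()['grip_width']);snap('wrist','w2')
z=dict(np.load('pics/w2.npz'));P=cloud(z);Z=P[...,2]
for lo,hi in((.042,.0475),(.0485,.053),(.0685,.0765),(.10,.17)):
    m=(z['d']>0)&(Z>lo)&(Z<hi)
    nl,L,st,c=cv2.connectedComponentsWithStats(m.astype(np.uint8))
    for i in range(1,nl):
        if st[i,4]>40: q=P[L==i];print(lo,c[i].round(),st[i],q.mean(0).round(4),((q.min(0)+q.max(0))/2).round(4),np.ptp(q,0).round(4))
```

```text
[ 0.47016165 -0.31218156  0.18904567] 0.023159212410014354
0.042 [311. 212.] [ 255  185  121   74 2922] [ 0.4639 -0.328   0.0449] [ 0.4673 -0.3369  0.0448] [0.0988 0.0624 0.0055]
0.1 [318. 229.] [ 266  204  105   55 2905] [ 0.4702 -0.2976  0.1656] [ 0.4702 -0.2996  0.1548] [0.0459 0.0205 0.0304]
```

View pics/w2.png

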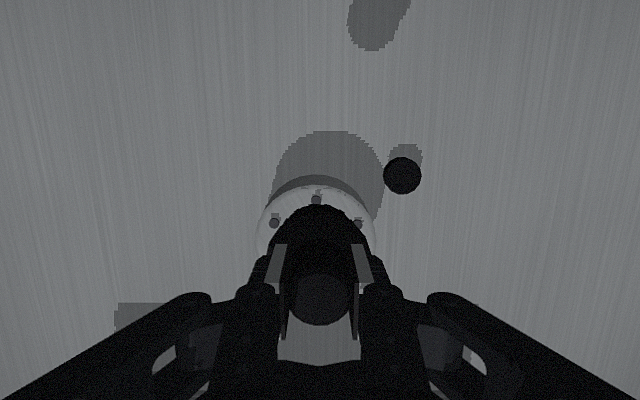

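The held cap (knob top at (320,300), centred in the jaws) hides the stud. I'll check for clearance beyond it before passing over to look at the stud.

Run:
```python
from h import *
for n in('scene0','side0'):
    P=cloud(dict(np.load(f'pics/{n}.npz')))
    for y0 in np.arange(-.6,-.38,.03):
        m=(P[...,0]>.33)&(P[...,0]<.62)&(P[...,1]>y0)&(P[...,1]<y0+.03);print(n,y0.round(2),m.sum(),P[...,2][m].max().round(3) if m.any() else None)
# port from scene/side: stud + ring fits
for n in('scene0','side0'):
    z=dict(np.load(f'pics/{n}.npz'));P=cloud(z).reshape(-1,3)
    q=P[(np.hypot(P[:,0]-.47,P[:,1]+.354)<.07)]
    t=q[(q[:,2]>.042)&(q[:,2]<.0475)][:,:2].astype(np.float32)
    print(n,len(t),cv2.minEnclosingCircle(t)); s=q[q[:,2]>.064];print(s.mean(0),len(s),s[:,2].max())
```

```text
scene0 -0.6 1505 0.104
scene0 -0.57 2239 0.105
scene0 -0.54 2974 0.103
scene0 -0.51 1816 0.004
scene0 -0.48 1750 0.004
scene0 -0.45 1686 0.003
scene0 -0.42 1648 0.049
scene0 -0.39 1593 0.071
side0 -0.6 209 0.106
side0 -0.57 232 0.105
side0 -0.54 2131 0.104
side0 -0.51 278 0.082
side0 -0.48 224 0.003
side0 -0.45 210 0.005
side0 -0.42 230 0.045
side0 -0.39 295 0.071
scene0 735 ((0.4714752733707428, -0.3562733829021454), 0.049329597502946854)
[ 0.47193619 -0.35564165  0.06805761] 51 0.07286010893162986
side0 205 ((0.4674855172634125, -0.3508566617965698), 0.05190841108560562)
[ 0.46721491 -0.35012829  0.06818683] 24 0.07162093752005616
```

Call:
step_arm:
  steps:
    - {"xyz": [0,0.8,-0.3],"turn": [0,0,0],"gripper": -1}
    - {"xyz": [0,0.8,0],"turn": [0,0,0],"gripper": -1}
    - {"xyz": [0,0.8,0],"turn": [0,0,0],"gripper": -1}
    - {"xyz": [0,0.55,0],"turn": [0,0,0],"gripper": -1}
    - {"xyz": [0,0,0],"turn": [0,0,0],"gripper": -1}
    - {"xyz": [0,0,0],"turn": [0,0,0],"gripper": -1}
    - {"xyz": [0,0,0],"turn": [0,0,0],"gripper": -1}

```text
time_s: 8.83
position: [0.4706, -0.4299, 0.2012]
tool_rot: [[1.0, 0.001, -0.0], [0.001, -1.0, 0.001], [-0.0, -0.001, -1.0]]
ft_force: [-0.1, 0.1, -0.5]
grip_width: 0.0232
```

Run:
```python
from h import *
print(env.observe()['position'],env.observe()['grip_width']);snap('wrist','w3')
z=dict(np.load('pics/w3.npz'));P=cloud(z);Z=P[...,2]
for lo,hi in((.042,.0475),(.0485,.053),(.0695,.0765)):
    m=(z['d']>0)&(Z>lo)&(Z<hi)
    nl,L,st,c=cv2.connectedComponentsWithStats(m.astype(np.uint8))
    for i in range(1,nl):
        if st[i,4]>40: q=P[L==i];print(lo,c[i].round(1),st[i],q.mean(0).round(4),((q.min(0)+q.max(0))/2).round(4),np.ptp(q,0).round(4), cv2.minEnclosingCircle(q[:,:2].astype(np.float32)))
```

```text
[ 0.47055409 -0.42987144  0.20117062] 0.02324267818373904
0.042 [314.2  89.6] [ 249   22  131  137 9004] [ 0.4674 -0.353   0.0451] [ 0.4671 -0.3548  0.0447] [0.0992 0.0993 0.0055] ((0.46728599071502686, -0.35504305362701416), 0.05000393092632294)
0.042 [145.3 290.2] [  59  283  187   16 2350] [ 0.3181 -0.5208  0.0458] [ 0.3232 -0.522   0.0448] [0.165  0.0143 0.0055] ((0.3231652081012726, -0.5222549438476562), 0.08281239122152328)
0.042 [428.9 289.8] [395 283  70  16 721] [ 0.5678 -0.52    0.0456] [ 0.5689 -0.522   0.0448] [0.0615 0.0134 0.0054] ((0.5689432621002197, -0.5211418271064758), 0.03134406358003616)
0.0485 [314.4  38.4] [310  33  11  12  46] [ 0.4676 -0.3173  0.0491] [ 0.4681 -0.3174  0.0493] [0.0072 0.0074 0.0015] ((0.46808135509490967, -0.317712664604187), 0.003930772189050913)
0.0485 [314.1  92.4] [ 278   55   73   76 3209] [ 0.4674 -0.3547  0.0504] [ 0.4672 -0.3552  0.0507] [0.0536 0.0536 0.0044] ((0.46729978919029236, -0.35517439246177673), 0.02716294676065445)
0.0485 [313.2 144.4] [309 140  10  10  41] [ 0.4666 -0.3929  0.049 ] [ 0.4668 -0.393   0.0493] [0.007  0.007  0.0016] ((0.46640127897262573, -0.39295998215675354), 0.0036995806731283665)
0.0695 [313.8  92.7] [301  80  26  27 490] [ 0.4674 -0.3552  0.0719] [ 0.4672 -0.3555  0.072 ] [0.0172 0.0172 0.005 ] ((0.4670998454093933, -0.35541248321533203), 0.009033753536641598)
0.0695 [100.1 302.1] [ 33 300 136   6 531] [ 0.2954 -0.516   0.0734] [ 0.2951 -0.516   0.073 ] [0.1079 0.0026 0.0069] ((0.295086145401001, -0.5164716243743896), 0.05402915179729462)
```

View pics/w3.png

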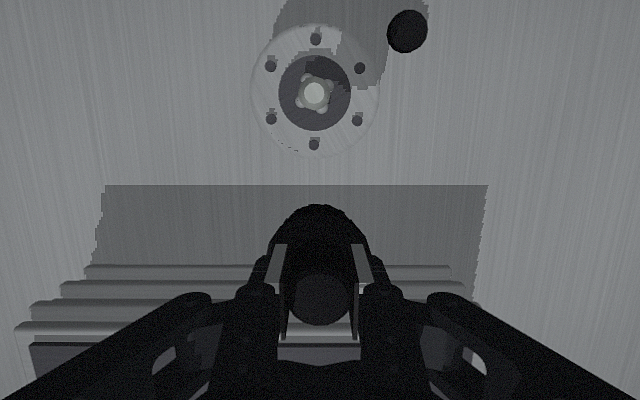

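Run:
```python
from h import *
z=dict(np.load('pics/w3.npz'));P=cloud(z);Z=P[...,2]
m=np.zeros((400,640),bool);m[265:335,280:360]=1
q=P[m];h=q[:,2];print(np.histogram(h,np.arange(.1,.26,.01)))
m&=(Z>.203)&(Z<.216);nl,L,st,c=cv2.connectedComponentsWithStats(m.astype(np.uint8))
i=1+st[1:,4].argmax();q=P[L==i];print(st[i],q.mean(0),cv2.minEnclosingCircle(q[:,:2].astype(np.float32)),(q.min(0)+q.max(0))/2)
```

```text
(array([   0,    0,    0,    0,    0,    0,    0,    0,    0,   83, 2700,
       1601,  322,    0,    0]), array([0.1 , 0.11, 0.12, 0.13, 0.14, 0.15, 0.16, 0.17, 0.18, 0.19, 0.2 ,
       0.21, 0.22, 0.23, 0.24, 0.25]))
[ 280  265   80   67 3780] [ 0.47098824 -0.42892867  0.20949939] ((0.4711998999118805, -0.4286344051361084), 0.01755157671868801) [ 0.47121595 -0.43089585  0.2095164 ]
```

The stud is at (0.4672, -0.3553) at px (314,93), with the seat at 50 mm and the stud top at about 72 mm. The cap sits centred in the jaws, with its origin 49.7 mm below the TCP. Moving above the stud.

Call:
step_arm:
  steps:
    - {"xyz": [-0.03,-0.7,0],"turn": [0,0,0],"gripper": -1}
    - {"xyz": [-0.03,-0.7,0.2],"turn": [0,0,0],"gripper": -1}
    - {"xyz": [-0.025,-0.465,0.4],"turn": [0,0,0],"gripper": -1}
    - {"xyz": [0,0,0.6],"turn": [0,0,0],"gripper": -1}
    - {"xyz": [0,0,0.5],"turn": [0,0,0],"gripper": -1}
    - {"xyz": [0,0,0],"turn": [0,0,0],"gripper": -1}
    - {"xyz": [0,0,0],"turn": [0,0,0],"gripper": -1}
    - {"xyz": [0,0,0],"turn": [0,0,0],"gripper": -1}
  squeeze: 90

```text
time_s: 9.55
position: [0.4673, -0.3568, 0.1346]
tool_rot: [[1.0, 0.001, 0.001], [0.001, -1.0, -0.002], [0.001, 0.002, -1.0]]
ft_force: [0.2, 0.8, -0.0]
grip_width: 0.0227
```

Run:
```python
from h import *
print(env.observe()['position'],env.observe()['ft_force'])
```

```text
[ 0.46732104 -0.35682988  0.13463834] [ 0.18746617  0.78716267 -0.00102938]
```

Call:
step_arm:
  steps:
    - {"xyz": [0,-0.035,0],"turn": [0,0,0],"gripper": -1}
    - {"xyz": [0,0,0.2],"turn": [0,0,0],"gripper": -1}
    - {"xyz": [0,0,0.1],"turn": [0,0,0],"gripper": -1}
    - {"xyz": [0,0,0.1],"turn": [0,0,0],"gripper": -1}
    - {"xyz": [0,0,0.08],"turn": [0,0,0],"gripper": -1}
    - {"xyz": [0,0,0],"turn": [0,0,0],"gripper": -1}
    - {"xyz": [0,0,0],"turn": [0,0,0],"gripper": -1}
    - {"xyz": [0,0,0],"turn": [0,0,0],"gripper": -1}

```text
time_s: 10.22
position: [0.4669, -0.3556, 0.1141]
tool_rot: [[1.0, -0.0, 0.0], [-0.0, -1.0, -0.0], [0.0, 0.0, -1.0]]
ft_force: [0.5, -0.8, -0.8]
grip_width: 0.0229
```

Stud tip entered without force and is centred to 0.4 mm. Pressing on past the balls.

Call:
step_arm:
  steps:
    - {"xyz": [0,0,0.05],"turn": [0,0,0],"gripper": -1}
    - {"xyz": [0,0,0.05],"turn": [0,0,0],"gripper": -1}
    - {"xyz": [0,0,0.05],"turn": [0,0,0],"gripper": -1}
    - {"xyz": [0,0,0.05],"turn": [0,0,0],"gripper": -1}
    - {"xyz": [0,0,0.05],"turn": [0,0,0],"gripper": -1}
    - {"xyz": [0,0,0.05],"turn": [0,0,0],"gripper": -1}
    - {"xyz": [0,0,0],"turn": [0,0,0],"gripper": -1}
    - {"xyz": [0,0,0],"turn": [0,0,0],"gripper": -1}

```text
time_s: 10.88
position: [0.4664, -0.3551, 0.1009]
tool_rot: [[1.0, 0.0, -0.002], [0.0, -1.0, 0.002], [-0.002, -0.002, -1.0]]
ft_force: [1.6, 1.8, -7.5]
grip_width: 0.0227
```

Call:
step_arm:
  steps:
    - {"xyz": [0,0,0.03],"turn": [0,0,0],"gripper": -1}
    - {"xyz": [0,0,0.02],"turn": [0,0,0],"gripper": -1}
    - {"xyz": [0,0,0],"turn": [0,0,0],"gripper": -1}
    - {"xyz": [0,0,0],"turn": [0,0,0],"gripper": -1}
    - {"xyz": [0,0,0],"turn": [0,0,0],"gripper": -1}

```text
time_s: 11.3
position: [0.4668, -0.3556, 0.1002]
tool_rot: [[1.0, -0.0, 0.0], [-0.0, -1.0, -0.0], [0.0, 0.0, -1.0]]
ft_force: [0.6, 1.0, -1.9]
grip_width: 0.0225
```

Call:
step_arm:
  steps:
    - {"xyz": [0,0,0.03],"turn": [0,0,0],"gripper": -1}
    - {"xyz": [0,0,0.02],"turn": [0,0,0],"gripper": -1}
    - {"xyz": [0,0,0],"turn": [0,0,0],"gripper": -1}
    - {"xyz": [0,0,0],"turn": [0,0,0],"gripper": -1}
    - {"xyz": [0,0,0],"turn": [0,0,0],"gripper": -1}

```text
time_s: 11.72
position: [0.4668, -0.3557, 0.0999]
tool_rot: [[1.0, 0.0, 0.001], [0.0, -1.0, -0.002], [0.001, 0.002, -1.0]]
ft_force: [-3.8, 4.3, 13.0]
grip_width: 0.0225
```

Call:
step_arm:
  steps:
    - {"xyz": [0,0,0.025],"turn": [0,0,0],"gripper": -1}
    - {"xyz": [0,0,0],"turn": [0,0,0],"gripper": -1}
    - {"xyz": [0,0,0],"turn": [0,0,0],"gripper": -1}
    - {"xyz": [0,0,0],"turn": [0,0,0],"gripper": -1}
    - {"xyz": [0,0,0],"turn": [0,0,0],"gripper": -1}
    - {"xyz": [0,0,0],"turn": [0,0,0],"gripper": -1}

```text
time_s: 12.22
position: [0.4668, -0.3557, 0.0998]
tool_rot: [[1.0, 0.0, 0.001], [0.0, -1.0, -0.002], [0.001, 0.002, -1.0]]
ft_force: [-5.3, 6.8, 21.0]
grip_width: 0.0224
```

Run:
```python
from h import *
snap('side','s9');snap('scene','c9');s=env.observe();print(s['position'],s['ft_force'],s['grip_width'])
a=cv2.imread('pics/s9.png')[70:290,300:460];b=cv2.imread('pics/c9.png')[130:350,70:380]
cv2.imwrite('pics/f.png',cv2.resize(np.hstack([a,b]),(790,370),interpolation=cv2.INTER_CUBIC))
z=dict(np.load('pics/c9.npz'));P=cloud(z);g=z['im'].max(2)
for x,y in((.473,.298),(.479,.239),(.487,.179)):
    m=(np.hypot(P[...,0]-x,P[...,1]-y)<.011)&(g<45);print(m.sum(),np.median(P[...,2][m]))
```

```text
[ 0.46686708 -0.35570269  0.09980016] [-6.02516169  6.84358749 20.69448253] 0.022845393121004202
31 0.04531782695622577
32 0.045660904146163195
33 0.044892683617619666
```

View pics/f.png

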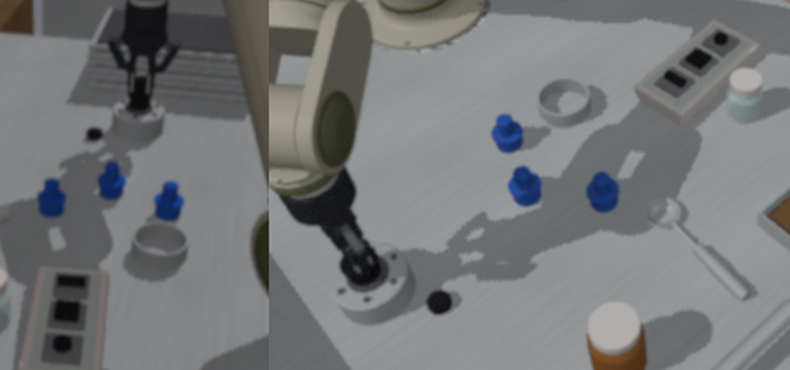

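The cap is on the stud in both crops (about (140,110) and (362,270)). The keys are up and the bystanders are in place. The wrist reads a 21 N push, and the TCP has stalled at the height expected for "home". Handing in.

```bash
python3 -c "
from rig import order
print(order.close_job())"
```

```text
the job is handed in; nothing more can be done
None
```

I pressed the square, bar and round keys in that order, then gripped the black cap by its knob and snapped it onto the stud. I handed the job in at about 12.3 s, still gripping the cap and pressing it down. The hand-in gave no verdict, so what follows rests on my own readings.

- **Keys:** each one was pushed to its stop, with 14–17 N at the bottom. In the last image all three read about 45 mm high, the same as before pressing (text: 47 mm), so they came back up.
- **Click:** as the cap went on, the wrist force turned to a 7.5 N downward pull, as the sprung balls should give once the lip is past. The force peak itself was not seen, since readings come only at the end of each move.
- **Seating:** the arm then stalled at 0.0998 m, against 0.0997 m calculated for fully home, with 21 N of push on the seat. By the arm's position the cap is within about 0.6 mm of the measured stud axis, and the tool was vertical to about 0.1 degrees.
- **Bystanders:** in the final views they look to be where they started; I did not measure them. The brush was outside the final crops, but the arm never went near it.
- **Small disagreements:** the grip reads 22.5–23.7 mm on a 25 mm knob, which I put down to soft pads. There is about 9 N of sideways force at the final press, and the cap position did not shift with it.

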